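Wind the bench timer in the pastry kitchen

TASK

Two timers are screwed to the pastry bench. Wind up the squat round one: turn its winged key clockwise (seen from above), a partial turn at a time, until the key comes up to its stop, then let go of it. Leave the knob of the square timer as it is set.

Things in the scene. Friction and masses are not known exactly. Their poses are not given: they have to be found in the camera images.
- winding_key (a joint): Winding angle of the winged key, rad: 0 unwound (starts at 0 to 0.4), 2.8 hard stop, fully wound. Grows as the key turns clockwise seen from above. The spring resists with 0.13 N m at first, 0.19 N m near the stop, friction included; an inner clutch holds the key wherever it is let go, so it does not run back. Turn, let go, swing the fingers back, grasp again.
- winding_key_grip (a point): Centre of the steel key's upright flat blade, on its vertical turning axis, 77 mm above the bench. Blade: 50 mm long (this frame's x, turning with the key), 9 mm thick (y), 26 mm high (64 to 90 mm above the bench); its wings are two discs side by side. Pinch it across its thickness from above. A black pointer on the collar below lies on the +x side.
- timer: Squat round timer, fixed to the bench: white drum 100 mm across, top 52 mm above the bench, on a 130 mm square steel foot 6 mm thick; the winged key stands in its middle. Origin: centre of the underside, z up. At key angle 0 the pointer lies along +x of this frame; at q it is turned clockwise by q. Black ticks run from 0 to the stop. May stand left or right of the square timer.
- setting_knob_mark (a point): Black mark on top of the round ridged steel knob of the other timer, 16 mm from the knob's axis (along this frame's +x), 102 mm above the bench; knob 42 mm across, 24 mm high, turns freely. That timer is a square white case 85 mm wide, 76 mm tall, fixed to the bench. The wrong one: leave the knob as it is set.
There are look-alikes about, which are no part of the job. What is shaped like the timer but brown, green or orange is not meant.

How it is judged (in metres and radians):
On the way:
1. the winged key has been wound past the middle of its travel (value of joint winding_key above 1.3 rad), for 0.1 s.
At the end, for the whole second after the job is handed in: The winged key stands at rest within 0.25 rad (14 degrees) of its stop, that is at a winding angle above 2.55 rad (value of joint winding_key above 2.55 rad and velocity of joint winding_key between -0.1 and 0.1 rad/s); the robot touches nothing.
It fails at once if the square timer's knob is turned (its mark moves more than 6 mm, about 20 degrees) (distance of setting_knob_mark from where it was at the start of the episode above 0.006 m).
It also fails if it takes over 42 s, if anything falls off the work surface, if the arm or the gripper's body presses on something with over 40 N, if the wrist force passes 120 N, or if a joint passes its speed limit or range.

ROBOT

A 7-joint arm with a two-finger parallel gripper is mounted at the origin on the work surface. World frame = base frame: x ahead of the robot, y to its left, z up, the work surface at z = 0. Lengths are in m, angles in degrees, forces in N, time in s.
With the tool pointing down it reaches from about 0.425 to 0.875 m from the base axis. Payload 4.7 kg.
Tool frame: the origin (TCP) lies midway between the tips of the shut fingers; the grasp point (between the pads) lies 19 mm behind it; z points along the fingers, y is the direction in which the jaws open and shut (so a half turn about z gives the same grasp; the last joint's range is limited). The gripper opens to 87 mm and grips with 3 to 60 N. Pads are 19 mm wide; open, the fingers measure 117 mm over their backs; the gripper's body (75 mm by 190 mm) begins 51 mm behind the grasp point.
Start: joints at [74.777, 18.392, -4.016, 83.108, 1.295, 78.541, -3.26], TCP at [0.179, -0.625, 0.223] pointing down, gripper open.
Joint ranges: [-163.93, 163.93], [-17.29, 119.83], [-79.2, 71.16], [3.27, 140.29], [-89.18, 269.18], [5.43, 117.66], [-154.24, 154.24]. Speed limits (degrees/s): [147.25, 147.25, 180, 180, 180, 180, 180].

INTERFACE

Orientations are given as [roll, pitch, yaw] about the fixed x, y, z axes, in that order (R = Rz(yaw) Ry(pitch) Rx(roll)).
In Python, from cell import env gives the robot as it stands. The module is installed in compiled form; this text tells all that it offers.
- The arm moves only by the tool servo_tool, never from a script. Its argument "plan" is a list of rows, each a list of 3 entries, a list of its own where there are three numbers: the opening, from 0 (shut) to 1 (fully open), then the shift along the tool's x, y, z in cm, then the turn, a rotation vector about the tool's x, y, z in degrees. A call has 1 to 20 rows; each row shifts and turns the pose as measured when the row begins, along the tool's axes as they then stand; what a row does not reach is not made up. A row lasts 1/12 s, in which the tool goes at most 41.7 mm and 7.16 degrees, less where a joint would pass 70% of its speed; a pose out of reach is approached as far as the arm can. A call is refused whole if a number of a shift passes 4.17 or a number of a turn 7.16, either way. A call with a gripper value outside its range is refused whole. The fingers move at their own pace and stop on an object; "force" is the grip in N (left out, the last holds). Time passes only in rows, so rows that do not move let the fingers close. It gives the time, the measured TCP pose, the force and the opening at its end, in the units of the state.
- env.get_obs(): the state, without advancing time (a new reading comes with each control period).
- env.read_camera(name): name is "scene" or "top" or "wrist"; returns a dict with "image" (480x640x3 uint8, blue, green, red), "fx", "fy", "cx", "cy" (pixels), "rvec" (rotation vector, rad) and "tvec" (3), from world to camera coordinates, as OpenCV has them; the wrist camera has in their place "T_tool_cam" (4x4, takes a point from camera to tool coordinates, whose origin is the TCP and whose axes are the flange's). Camera axes: x right, y down, z forward; pixel columns grow to the right and rows downward; lengths in m; the calibration is good to about 2 mm. A picture is of the moment at which its call begins: read the wrist's pose just before it. There is no depth.
- env.sign_off(): hands the job in, once; it reports no verdict.
The state is a dict: "time_s": time; "qpos": joint angles; "joint_velocities": joint speeds; "effort": joint torques, N m; "tool_pos": TCP position; "tool_rot": TCP orientation; "force": force on the tool from outside, world axes, zero at the start; "wrist_torque": the same for the moment, N m; "grip_width": finger opening in m.
Only numpy, scipy, OpenCV 4.12 (cv2) and the standard library are available. Lean on these libraries where they do the work, as an engineer would, in place of code of your own. Each camera call takes 0.05 s, during which the arm holds its last target. There are 200 camera calls.

## Working session

There is one attempt and no reset: what is moved stays moved. The work goes in short steps, Python scripts to look and compute and a tool call to move; the robot and the scene stay as the last step left them, time stands still between calls to the robot, and variables do not carry over. Pictures are saved under pics/ and viewed, about 8 in all and at most 12, crops included, and the job is handed in when it is done.

Besides the shell and the picture viewer there is one more tool, called by a JSON object that holds its "method" and its "body", one argument or row to a line. servo_tool: Moves the arm, as the interface text tells. Its arguments: {"type":"object","properties":{"plan":{"type":"array"},"force":{"type":"number"}},"required":["plan"]}

```bash
mkdir -p pics; python3 - <<'E'
from cell import env
import cv2
o=env.get_obs()
for k in o: print(k,o[k])
for n in ("top","scene"):
    c=env.read_camera(n); cv2.imwrite(f"pics/{n}0.png",c["image"]); print(n,c["fx"],c["cx"],c["cy"],c["rvec"],c["tvec"])
E
```

```text
time_s 0.0
qpos [74.77751931 18.43941571 -4.01616147 83.17576473  1.29679565 78.53884668
 -3.25929428]
joint_velocities [-0.05311755 -0.05130329  0.08182906 -0.13920566  0.05857408 -0.05289084
 -0.06645249]
effort [-3.97588319e-04 -4.91284060e+01 -4.04124185e-01 -3.12527490e+01
 -6.39976398e-02  4.36710881e-02  1.99200526e-04]
tool_pos [ 0.17929072 -0.62421274  0.22145   ]
tool_rot [-1.79891318e+02  7.24878698e-03  1.60339183e+01]
force [-0.00994934  0.3021237  -0.27669071]
wrist_torque [-0.03753824 -0.0321735  -0.02694274]
grip_width 0.08708963475181862
top 472.03656025169096 319.74625581047445 233.93957941271836 [ 2.17727247 -2.16225736  0.18735883] [0.05149131 0.44640195 0.91293134]
scene 573.6003983341654 311.46994226557615 248.55552582835867 [ 2.26977099  0.8359791  -0.34347911] [-0.37607273 -0.1122288   1.42980975]
```

View pics/top0.png

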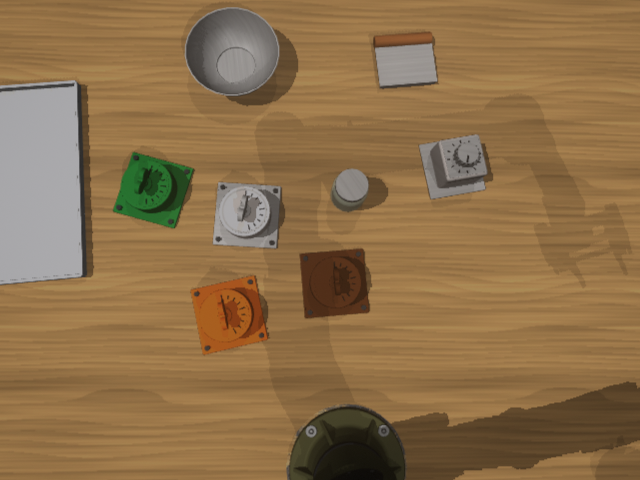

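View pics/scene0.png

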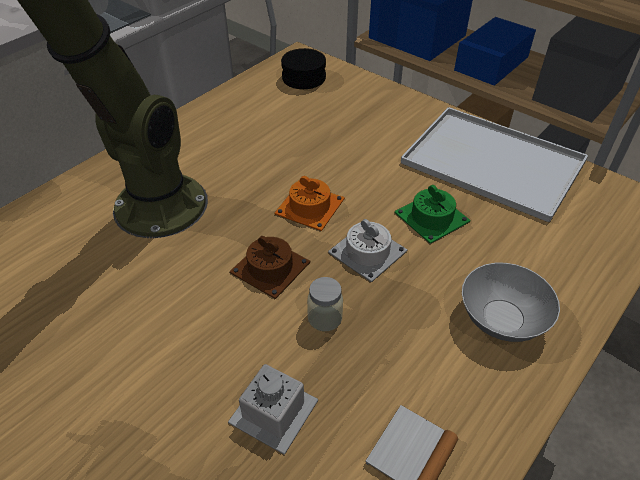

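The top view shows the white round timer at about (247,213), with its foot corners at roughly (220,183), (281,185), (278,248) and (214,246). The square timer is at (463,160), well away from it. Green, orange and brown decoys and a jar surround the target. I'll measure the pose and zoom in.

```bash
cat > h.py <<'E'
from cell import env
import cv2, numpy as np
def cast(c,px,z):
    R=cv2.Rodrigues(np.array(c["rvec"],float))[0]; t=np.array(c["tvec"],float).ravel()
    K=np.array([[c["fx"],0,c["cx"]],[0,c["fy"],c["cy"]],[0,0,1]])
    d=(R.T@np.linalg.inv(K)@np.c_[np.atleast_2d(px),np.ones(len(np.atleast_2d(px)))].T).T
    o=-R.T@t
    return o+d*((z-o[2])/d[:,2])[:,None]
def proj(c,P):
    K=np.array([[c["fx"],0,c["cx"]],[0,c["fy"],c["cy"]],[0,0,1]])
    return cv2.projectPoints(np.atleast_2d(np.array(P,float)),np.array(c["rvec"],float),np.array(c["tvec"],float),K,None)[0][:,0]
E
python3 - <<'E'
from h import *
c=env.read_camera("top"); im=c["image"]
hsv=cv2.cvtColor(im,cv2.COLOR_BGR2HSV)
m=((hsv[...,1]<40)&(hsv[...,2]>90)).astype(np.uint8)
r=np.zeros_like(m); r[165:265,200:300]=m[165:265,200:300]
cs,_=cv2.findContours(r,cv2.RETR_EXTERNAL,cv2.CHAIN_APPROX_NONE)
k=max(cs,key=cv2.contourArea); b=cv2.boxPoints(cv2.minAreaRect(k)); print(b)
W=cast(c,b,.006); print(W.round(4),W.mean(0).round(4))
cv2.imwrite("pics/crop1.png",cv2.resize(im[175:255,205:290],None,fx=7,fy=7,interpolation=cv2.INTER_CUBIC))
s=env.read_camera("scene"); print(proj(s,W),proj(s,[*W.mean(0)[:2],.077]),proj(c,[*W.mean(0)[:2],.077]))
cv2.imwrite("pics/crop2.png",cv2.resize(s["image"][205:290,320:415],None,fx=7,fy=7,interpolation=cv2.INTER_CUBIC))
E
```

```text
[[212.4867  243.69913]
 [216.60175 181.97345]
 [280.38495 186.22568]
 [276.2699  247.95135]]
[[0.4272 0.2705 0.006 ]
 [0.555  0.2665 0.006 ]
 [0.5478 0.1355 0.006 ]
 [0.4196 0.1418 0.006 ]] [0.4874 0.2036 0.006 ]
[[363.3679468  220.7956519 ]
 [406.96138487 246.82785087]
 [370.11042797 278.84924948]
 [326.59281273 249.42614791]] [[368.63559487 226.19063075]] [[242.21859244 208.1793629 ]]
```

View pics/crop1.png

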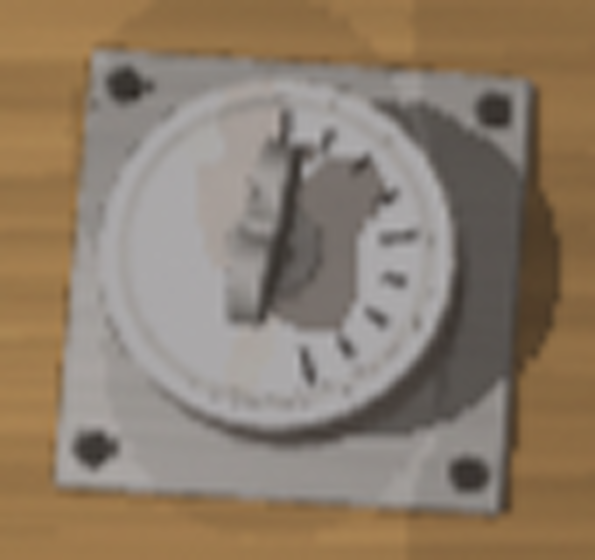

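View pics/crop2.png

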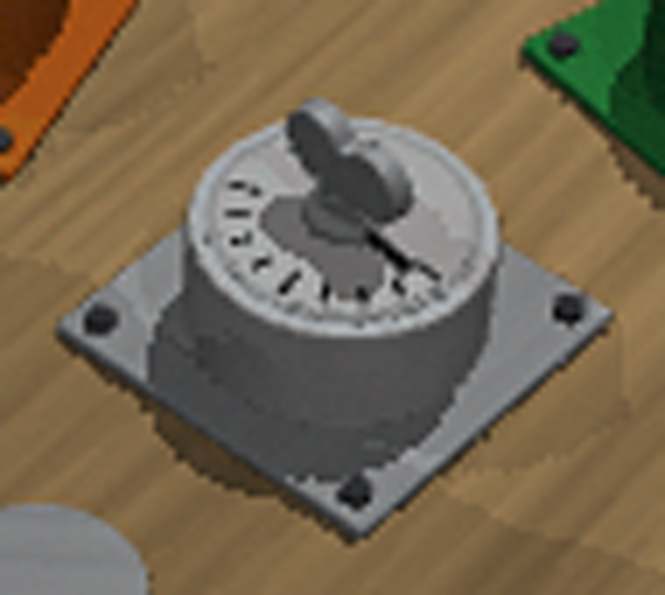

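Crop 1 shows the foot corners clearly. The 0 tick is at crop (285,125), the stop tick is near (307,365), and the blade top edge runs from (262,320) to (298,150). The pointer sits just clockwise of the 0 tick, with q around 0.2. Next I'll compute the poses.

```bash
python3 - <<'E'
from h import *
c=env.read_camera("top"); s=env.read_camera("scene")
f=lambda p:(np.array(p,float)+.5)/7-.5+[205,175]
g=lambda p:(np.array(p,float)+.5)/7-.5+[320,205]
F=cast(c,f([(97,52),(533,78),(505,512),(57,487)]),.006)
print("foot",F.round(4).tolist(),F.mean(0))
F2=cast(s,g([(608,315),(360,530),(60,328)]),.006); print("scene foot",F2.round(4).tolist(),(F2[0]+F2[2])/2)
S=cast(c,f([(126,84),(494,110),(468,474),(95,449)]),.006); print("screws",S.mean(0))
S2=cast(s,g([(568,308),(101,320)]),.006); print("scene screws mid",S2.mean(0))
D=cast(c,f([(280,255)]),.052); print("drum",D)
a=lambda v:np.degrees(np.arctan2(v[1],v[0]))
for i,j in((3,0),(2,1),(0,1),(3,2)): print(a(F[j]-F[i]))
C=S.mean(0)
T=cast(c,f([(285,125),(307,365)]),.052); print("ticks",[a(t-C) for t in T])
B=cast(c,f([(262,320),(298,150)]),.09); print("blade edge",B.round(4).tolist(),a(B[1]-B[0]))
P=cast(s,g([(370,235),(408,268)]),.056); print("pointer",a(P[1]-P[0]),a(P[1]-C))
E
```

```text
foot [[0.5549, 0.2628, 0.006], [0.5489, 0.1348, 0.006], [0.4201, 0.141, 0.006], [0.4263, 0.27, 0.006]] [0.4875427  0.20213815 0.006     ]
scene foot [[0.5589, 0.2586, 0.006], [0.5517, 0.1335, 0.006], [0.4263, 0.1393, 0.006]] [0.49256679 0.19895525 0.006     ]
screws [0.48825227 0.20286708 0.006     ]
scene screws mid [0.49068549 0.20172578 0.006     ]
drum [[0.48657073 0.20208236 0.052     ]]
-3.2231409973933367
-2.722324530996782
-92.71733935013486
-92.73650659951517
ticks [np.float64(-2.0085473646527934), np.float64(-164.52165378184375)]
blade edge [[0.462, 0.2017, 0.09], [0.5082, 0.1933, 0.09]] -10.27823447805686
pointer -12.526343613790518 -16.402985350736593
```

{"method": "servo_tool", "body": {
  "plan": [
    [1, [3.3, -1.9, 0], [0, 0, 0]],
    [1, [3.3, -1.9, 0], [0, 0, 0]],
    [1, [3.3, -1.9, 0], [0, 0, 0]],
    [1, [3.3, -1.9, 0], [0, 0, 0]],
    [1, [3.3, -1.9, 0], [0, 0, 0]],
    [1, [3.3, -1.9, 0], [0, 0, 0]],
    [1, [3.3, -1.9, 0], [0, 0, 0]],
    [1, [3.3, -1.9, 0], [0, 0, 0]],
    [1, [3.3, -1.9, 0], [0, 0, 0]],
    [1, [3.3, -1.9, 0], [0, 0, 0]],
    [1, [3.3, -1.9, 0], [0, 0, 0]],
    [1, [3.3, -1.9, 0], [0, 0, 0]]
  ],
  "force": 50
}}

```text
time_s: 1.3
tool_pos: [0.5013, -0.2944, 0.219]
tool_rot: [179.7, 0.4, 14.6]
force: [0.3, -0.1, -0.5]
grip_width: 0.0871
```

{"method": "servo_tool", "body": {
  "plan": [
    [1, [0.9, -3.7, 0], [0, 0, 0]],
    [1, [0.9, -3.7, 0], [0, 0, 0]],
    [1, [0.9, -3.7, 0], [0, 0, 0]],
    [1, [0.9, -3.7, 0], [0, 0, 0]],
    [1, [0.9, -3.7, 0], [0, 0, 0]],
    [1, [0.9, -3.7, 0], [0, 0, 0]],
    [1, [0.9, -3.7, 0], [0, 0, 0]],
    [1, [0.9, -3.7, 0], [0, 0, 0]],
    [1, [0.9, -3.7, 0], [0, 0, 0]],
    [1, [0.9, -3.7, 0], [0, 0, 0]],
    [1, [0.9, -3.7, 0], [0, 0, 0]],
    [1, [0.9, -3.7, 0], [0, 0, 0]],
    [1, [0.9, -3.7, 0], [0, 0, 0]]
  ]
}}

```text
time_s: 2.38
tool_pos: [0.4942, 0.224, 0.217]
tool_rot: [179.5, -0.2, 14.6]
force: [1.7, -0.6, -0.1]
grip_width: 0.0873
```

{"method": "servo_tool", "body": {
  "plan": [
    [1, [0, 0, 0], [0, 0, -7.1]],
    [1, [0, 0, 0], [0, 0, -7.1]],
    [1, [0, 0, 0], [0, 0, -7.1]],
    [1, [0, 0, 0], [0, 0, -7.1]],
    [1, [0, 0, 0], [0, 0, -7.1]],
    [1, [0, 0, 0], [0, 0, -7.1]],
    [1, [0, 0, 0], [0, 0, -7.1]],
    [1, [0, 0, 0], [0, 0, -7.1]],
    [1, [0, 0, 0], [0, 0, -7.1]],
    [1, [0, 0, 0], [0, 0, -7.1]],
    [1, [0, 0, 0], [0, 0, -7.1]],
    [1, [0, 0, 0], [0, 0, -7.1]],
    [1, [0, 0, 0], [0, 0, -7.1]],
    [1, [0, 0, 0], [0, 0, -7.1]],
    [1, [0, 0, 0], [0, 0, -7.1]],
    [1, [0, 0, 0], [0, 0, -7.1]],
    [1, [0, 0, 0], [0, 0, -7.1]],
    [1, [0, 0, 0], [0, 0, -7.1]],
    [1, [0, 0, 0], [0, 0, -7.1]],
    [1, [0, 0, 0], [0, 0, -7.1]]
  ]
}}

```text
time_s: 4.05
tool_pos: [0.4888, 0.2392, 0.2187]
tool_rot: [-180.0, 0.5, 158.1]
force: [0.1, 0.1, 0.4]
grip_width: 0.0868
```

```bash
python3 - <<'E'
from h import *
o=env.get_obs(); print(o["tool_pos"],o["tool_rot"],o["qpos"])
w=env.read_camera("wrist"); cv2.imwrite("pics/w1.png",w["image"])
print(w["fx"],w["cx"],w["cy"],np.array(w["T_tool_cam"]).round(4).tolist())
E
```

```text
[0.48884016 0.2391988  0.21869273] [-179.98083657    0.49840616  158.12984258] [ 27.99055065  13.79842661 -64.81897979  97.20420755  13.24743449
  76.92115141  28.95964291]
339.49298675347836 316.56865095511023 245.27299933063634 [[0.0001, -0.9581, -0.2865, 0.0796], [1.0, 0.0, 0.0004, -0.0], [-0.0003, -0.2865, 0.9581, -0.1614], [0.0, 0.0, 0.0, 1.0]]
```

View pics/w1.png

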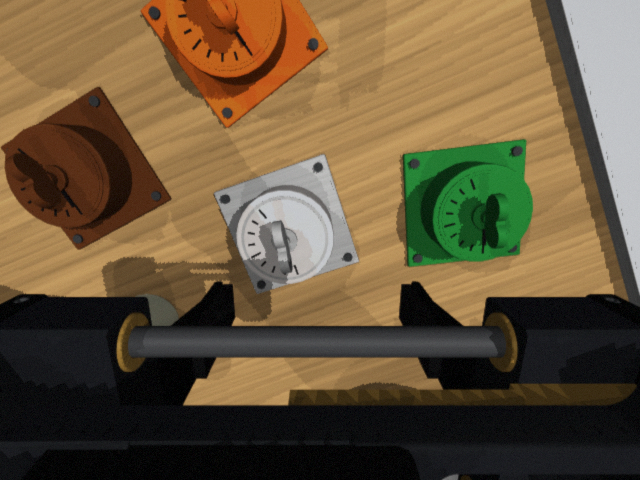

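The wrist view has the white timer at about (288,235). The foot corners are at (214,192), (325,154), (358,260) and (260,293), with the orange, brown and green decoys around it. I'll cast these to refine the centre.

```bash
cat >> h.py <<'E'
from scipy.spatial.transform import Rotation as Ro
def wcam(w,o):
    T=np.eye(4); T[:3,:3]=Ro.from_euler("xyz",o["tool_rot"],degrees=True).as_matrix(); T[:3,3]=o["tool_pos"]
    M=np.linalg.inv(T@np.array(w["T_tool_cam"])); w["rvec"]=cv2.Rodrigues(M[:3,:3])[0]; w["tvec"]=M[:3,3]; return w
def togo(x,y,z,yaw):
    o=env.get_obs(); R=Ro.from_euler("xyz",o["tool_rot"],degrees=True); G=Ro.from_euler("xyz",[180,0,yaw],degrees=True)
    print("togo cm",(R.inv().apply(np.array([x,y,z])-o["tool_pos"])*100).round(2),"turn",np.degrees((R.inv()*G).as_rotvec()).round(2), "t",o["time_s"],"q",np.round(o["qpos"],1))
E
python3 - <<'E'
from h import *
o=env.get_obs(); w=wcam(env.read_camera("wrist"),o)
F=cast(w,[(214,192),(325,154),(358,260)],.006); print(F.round(4).tolist(),(F[0]+F[2])/2)
S=cast(w,[(225,199),(320,167),(348,257),(262,284)],.006);print(S.mean(0))
cv2.imwrite("pics/w1c.png",cv2.resize(w["image"][185:285,230:340],None,fx=6,fy=6,interpolation=cv2.INTER_CUBIC))
togo(.489,.202,.15,169)
E
```

```text
[[0.4223, 0.1444, 0.006], [0.4295, 0.2722, 0.006], [0.555, 0.265, 0.006]] [0.48867844 0.20467691 0.006     ]
[0.49067386 0.20457769 0.006     ]
togo cm [-1.36 -3.43  6.87] turn [ -0.05   0.47 -11.21] t 4.15 q [ 28.   13.8 -64.8  97.2  13.2  76.9  28.6]
```

View pics/w1c.png

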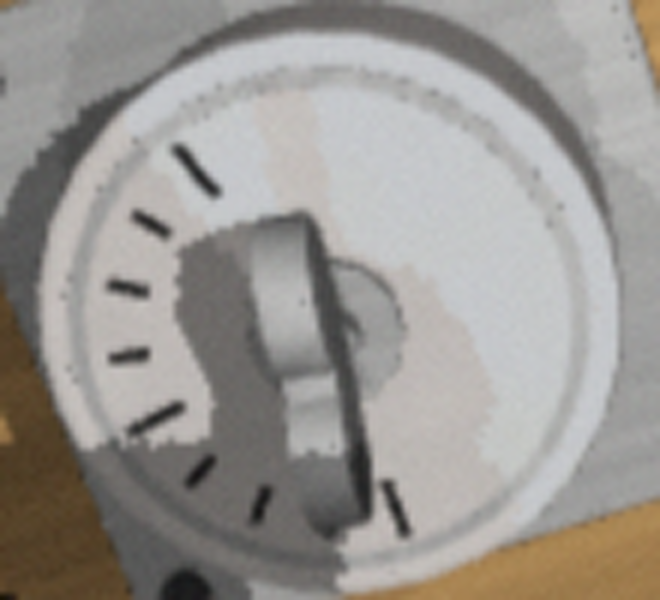

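The zoomed wrist crop shows the blade running from (310,215) to (365,490), about 10° clockwise of the zero tick at (395,510). That agrees with the top view. I'll align and come down.

{"method": "servo_tool", "body": {
  "plan": [
    [1, [-0.4, -1.1, 1.0], [0, 0, -5]],
    [1, [-0.5, -1.1, 2.0], [0, 0, -5]],
    [1, [-0.5, -1.1, 2.0], [0, 0.3, 0]],
    [1, [0, 0, 1.8], [0, 0, 0]],
    [1, [0, 0, 0], [0, 0, 0]]
  ]
}}

```text
time_s: 4.57
tool_pos: [0.4942, 0.2032, 0.1501]
tool_rot: [180.0, 0.4, 167.2]
force: [-0.4, -0.4, -0.4]
grip_width: 0.0871
```

```bash
python3 - <<'E'
from h import *
togo(.489,.203,.066,168); o=env.get_obs(); print(o["tool_pos"],o["tool_rot"])
E
```

```text
togo cm [ 0.56 -0.13  8.41] turn [ 0.01  0.4  -0.82] t 4.5667 q [ 31.3  16.4 -64.4 103.6  16.1  69.6  39.4]
[0.49415537 0.20318513 0.15010907] [179.98537314   0.40146773 167.18254788]
```

{"method": "servo_tool", "body": {
  "plan": [
    [1, [0.4, -0.1, 2.0], [0, 0.2, -0.7]],
    [1, [0.2, 0, 2.5], [0, 0.2, 0]],
    [1, [0, 0, 2.2], [0, 0, 0]],
    [1, [0, 0, 1.4], [0, 0, 0]],
    [1, [0, 0, 0], [0, 0, 0]]
  ]
}}

```text
time_s: 4.98
tool_pos: [0.4911, 0.2043, 0.0701]
tool_rot: [179.9, 0.3, 167.0]
force: [-0.1, -0.3, -0.2]
grip_width: 0.0867
```

```bash
python3 - <<'E'
from h import *
togo(.489,.203,.066,168); o=env.get_obs(); print(o["tool_pos"],o["tool_rot"])
w=env.read_camera("wrist"); cv2.imwrite("pics/w2.png",w["image"])
E
```

```text
togo cm [ 0.18 -0.17  0.41] turn [ 0.11  0.27 -0.99] t 4.9833 q [ 26.9  22.1 -60.7 108.5  21.9  61.8  34.4]
[0.49110989 0.20429105 0.07009978] [179.89118433   0.27047652 167.00963821]
```

View pics/w2.png

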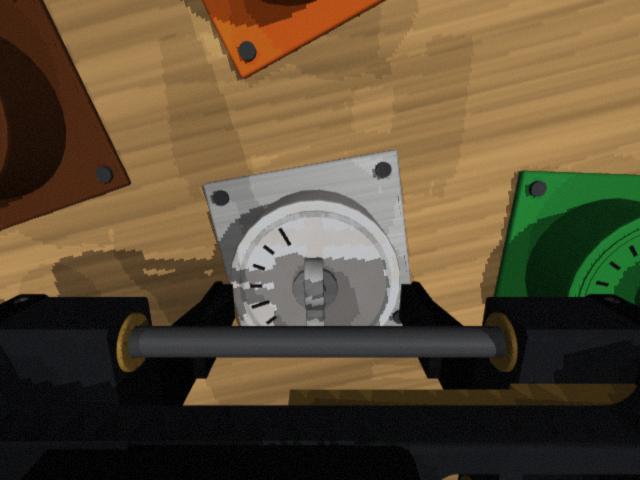

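The blade is upright at column 314, midway between the fingers and parallel to the pads. Closing.

{"method": "servo_tool", "body": {
  "plan": [
    [1, [0.15, -0.15, 0.3], [0, 0, 0]],
    [0, [0, 0, 0], [0, 0, 0]],
    [0, [0, 0, 0], [0, 0, 0]],
    [0, [0, 0, 0], [0, 0, 0]],
    [0, [0, 0, 0], [0, 0, 0]],
    [0, [0, 0, 0], [0, 0, 0]],
    [0, [0, 0, 0], [0, 0, 0]],
    [0, [0, 0, 0], [0, 0, 0]],
    [0, [0, 0, 0], [0, 0, 0]],
    [0, [0, 0, 0], [0, 0, 0]]
  ],
  "force": 45
}}

```text
time_s: 5.87
tool_pos: [0.4943, 0.2059, 0.075]
tool_rot: [179.6, 0.9, 166.9]
force: [-0.1, 0.4, -0.3]
grip_width: 0.035
```

The pose is drifting up by about 0.8 mm per row, so I'll compensate while closing.

{"method": "servo_tool", "body": {
  "plan": [
    [0, [0.3, 0, 0.5], [0, 0.3, 0]],
    [0, [0.3, -0.1, 0.5], [0, 0.3, 0]],
    [0, [0.1, 0, 0.2], [0, 0.2, 0]],
    [0, [0.1, 0, 0.1], [0, 0, 0]]
  ]
}}

```text
time_s: 6.2
tool_pos: [0.4864, 0.2045, 0.061]
tool_rot: [179.8, 0.1, 166.8]
force: [-1.3, -7.3, 19.5]
grip_width: 0.0091
```

```bash
python3 - <<'E'
from h import *
togo(.4895,.203,.067,168); o=env.get_obs(); print(o["tool_pos"],o["tool_rot"],o["grip_width"],o["joint_velocities"])
E
```

```text
togo cm [-0.34 -0.07 -0.6 ] turn [ 0.19  0.08 -1.17] t 6.2 q [ 26.7  22.4 -60.5 109.5  22.2  60.8  33.8]
[0.48636857 0.20452125 0.06098745] [1.79812156e+02 7.45637992e-02 1.66825084e+02] 0.009052517257091355 [-0.07245694 -0.8927542   0.00399835  1.02060561  0.63537412 -1.27145043
 -0.86961498]
```

Gripped at 9 mm, with the tips pressing lightly on the collar. I'll ease up and make the first partial turn.

{"method": "servo_tool", "body": {
  "plan": [
    [0, [-0.1, 0, -0.3], [0, 0, 0]],
    [0, [0, 0, 0], [0, 0, 4]],
    [0, [0, 0, 0], [0, 0, 6]],
    [0, [0, 0, 0], [0, 0, 6]],
    [0, [0, 0, 0], [0, 0, 6]],
    [0, [0, 0, 0], [0, 0, 6]]
  ]
}}

```text
time_s: 6.7
tool_pos: [0.4874, 0.2065, 0.0614]
tool_rot: [179.5, -0.3, 137.9]
force: [1.3, 0.8, -1.0]
grip_width: 0.0088
```

```bash
python3 - <<'E'
from h import *
togo(.489,.203,.066,140); o=env.get_obs(); print(o["tool_pos"],o["tool_rot"],o["force"],o["wrist_torque"],o["grip_width"])
E
```

```text
togo cm [-0.35 -0.14 -0.46] turn [ 0.49 -0.27 -2.09] t 6.7 q [ 22.5  20.  -54.8 109.4  18.4  59.6   7.8]
[0.48735595 0.20647436 0.06143847] [179.51913752  -0.27736647 137.91509361] [ 1.28326959  0.8176336  -1.01052106] [-0.04124488 -0.44060836  0.19818913] 0.008839127291745049
```

{"method": "servo_tool", "body": {
  "plan": [
    [0, [0, 0, -0.1], [0.2, 0, 6]],
    [0, [0, 0, 0], [0.2, 0, 6]],
    [0, [0, 0, 0], [0, 0, 6]],
    [0, [0, 0, 0], [0, 0, 6]],
    [0, [0, 0, 0], [0, 0, 6]],
    [0, [0, 0, 0], [0, 0, 6]],
    [0, [0, 0, 0], [0, 0, 6]]
  ]
}}

```text
time_s: 7.28
tool_pos: [0.4904, 0.2079, 0.0614]
tool_rot: [179.8, -0.5, 94.1]
force: [1.4, -0.2, -0.6]
grip_width: 0.0091
```

```bash
python3 - <<'E'
from h import *
togo(.489,.203,.066,90); o=env.get_obs(); print(o["tool_pos"],o["tool_rot"],o["force"],o["wrist_torque"],o["grip_width"])
E
```

```text
togo cm [-0.48 -0.17 -0.46] turn [ 0.2  -0.47  4.06] t 7.2833 q [ 15.6  17.8 -46.6 109.2  14.7  58.8 -33.1]
[0.49037725 0.20794303 0.06144862] [179.7786794   -0.4650261   94.06353461] [ 1.40030106 -0.23977647 -0.59877338] [-0.26599309 -0.47744788  0.20068937] 0.009078364664950036
```

73° of turn so far. I'll let go, recentre with the jaw partly open, and look.

{"method": "servo_tool", "body": {
  "plan": [
    [0.4, [0, 0, 0], [0, 0, 0]],
    [0.4, [0, 0, 0], [0, 0, 0]],
    [0.4, [0, 0, 0], [0, 0, 0]],
    [0.4, [-0.3, 0, 0], [0, 0, 0]],
    [0.4, [0, 0, 0.1], [0, 0, 0]],
    [0.4, [0, 0, 0.1], [0, 0, 0]]
  ]
}}

```text
time_s: 7.78
tool_pos: [0.4898, 0.2056, 0.059]
tool_rot: [179.9, -0.5, 94.5]
force: [0.5, -0.6, 0.8]
grip_width: 0.0332
```

```bash
python3 - <<'E'
from h import *
togo(.490,.2045,.065,94); o=env.get_obs(); print(o["tool_pos"],o["tool_rot"],o["force"],o["grip_width"])
w=env.read_camera("wrist"); cv2.imwrite("pics/w3.png",w["image"])
E
```

```text
togo cm [-0.11  0.02 -0.6 ] turn [ 0.14 -0.53  0.49] t 7.7833 q [ 15.9  17.9 -46.6 109.5  14.7  58.5 -32.5]
[0.48976953 0.20563266 0.05899184] [179.86248468  -0.52578049  94.48652693] [ 0.4572267  -0.60491022  0.81856829] 0.0332421048547797
```

View pics/w3.png

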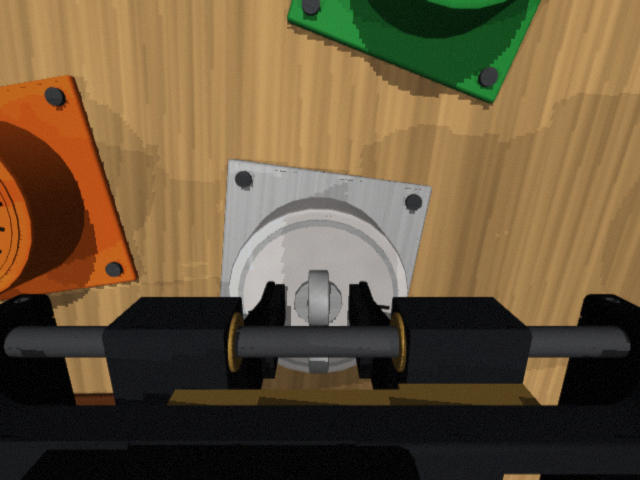

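The blade, at column 318, followed the fingers and is still parallel to the pads. I'll regrasp slightly higher and carry on.

{"method": "servo_tool", "body": {
  "plan": [
    [0, [-0.1, 0, -0.4], [0, -0.4, 0]],
    [0, [0, 0, 0], [0, 0, 0]],
    [0, [0, 0, 0], [0, 0, 0]],
    [0, [0, 0, 0], [0, 0, 0]],
    [0, [0, 0, 0], [0, 0, 0]],
    [0, [0, 0, 0], [0, 0, 0]],
    [0, [0, 0, 0], [0, 0, 4]],
    [0, [0, 0, 0], [0, 0, 6]],
    [0, [0, 0, 0], [0, 0, 6]],
    [0, [0, 0, 0], [0, 0, 6]],
    [0, [0, 0, 0], [0, 0, 6]]
  ]
}}

```text
time_s: 8.75
tool_pos: [0.4911, 0.2042, 0.0633]
tool_rot: [179.8, -0.2, 65.5]
force: [1.4, -0.5, -0.2]
grip_width: 0.0083
```

```bash
python3 - <<'E'
from h import *
togo(.490,.2045,.065,65); o=env.get_obs(); print(o["tool_pos"],o["tool_rot"],o["force"],o["wrist_torque"],o["grip_width"])
E
```

```text
togo cm [-0.02 -0.11 -0.17] turn [ 0.17 -0.2   0.55] t 8.75 q [ 11.8  16.4 -41.8 109.3  12.7  58.7 -59.9]
[0.49109192 0.20420175 0.06331239] [179.82613223  -0.2021438   65.54553605] [ 1.37753653 -0.46631957 -0.1986884 ] [-0.09424997 -0.23268552  0.18883551] 0.008291479309446303
```

{"method": "servo_tool", "body": {
  "plan": [
    [0, [0, 0, 0], [0, 0, 6]],
    [0, [0, 0, 0], [0, 0, 6]],
    [0, [0, 0, 0], [0, 0, 6]],
    [0, [0, 0, 0], [0, 0, 6]],
    [0, [0, 0, 0], [0, 0, 6]],
    [0, [0, 0, 0], [0, 0, 6]]
  ]
}}

```text
time_s: 9.25
tool_pos: [0.4915, 0.2038, 0.0633]
tool_rot: [179.9, -0.3, 27.9]
force: [1.0, -0.6, -0.7]
grip_width: 0.0087
```

```bash
python3 - <<'E'
from h import *
togo(.490,.2045,.065,17); o=env.get_obs(); print(o["tool_pos"],o["tool_rot"],o["force"],o["wrist_torque"],o["grip_width"])
E
```

```text
togo cm [-0.1  -0.13 -0.17] turn [ 0.09 -0.29 10.92] t 9.25 q [  6.9  15.2 -36.1 109.4  10.6  58.3 -95.9]
[0.49150348 0.20382931 0.06332492] [179.8845175   -0.28152135  27.92022132] [ 0.98428514 -0.60307478 -0.71900282] [-0.10950737 -0.12079711  0.19000731] 0.00874170777378537
```

Turned 139°, about 11° short of the stop. I'll creep up to it in small rows.

{"method": "servo_tool", "body": {
  "plan": [
    [0, [0, 0, 0], [0, 0, 3]],
    [0, [0, 0, 0], [0, 0, 3]],
    [0, [0, 0, 0], [0, 0, 2.5]],
    [0, [0, 0, 0], [0, 0, 2]],
    [0, [0, 0, 0], [0, 0, 2]]
  ]
}}

```text
time_s: 9.67
tool_pos: [0.4916, 0.2036, 0.0633]
tool_rot: [179.9, -0.3, 14.8]
force: [-0.1, 1.0, -0.2]
grip_width: 0.0086
```

```bash
python3 - <<'E'
from h import *
togo(.490,.2045,.065,17); o=env.get_obs(); print(o["tool_pos"],o["tool_rot"],o["force"],o["wrist_torque"],o["grip_width"])
E
```

```text
togo cm [-0.13 -0.12 -0.17] turn [ 0.14 -0.3  -2.2 ] t 9.6667 q [   5.2   14.9  -34.3  109.4   10.1   58.3 -108.6]
[0.49156626 0.20363164 0.06331617] [179.86220081  -0.30296139  14.79846471] [-0.06626736  1.02925921 -0.16018176] [-0.06177762 -0.03927485  0.72645176] 0.008628938457418682
```

The torque jumped from 0.19 to 0.73 N m at the predicted angle, so the key is on its stop. Let go and retract.

{"method": "servo_tool", "body": {
  "plan": [
    [1, [0, 0, 0], [0, 0, 0]],
    [1, [0, 0, 0], [0, 0, 0]],
    [1, [0, 0, 0], [0, 0, 0]],
    [1, [0, 0, 0], [0, 0, 0]],
    [1, [0, 0, 0], [0, 0, 0]],
    [1, [0, 0, -1], [0, 0, 0]],
    [1, [0, 0, -2], [0, 0, 0]],
    [1, [0, 0, -3], [0, 0, 0]],
    [1, [0, 0, -3], [0, 0, 0]],
    [1, [0, 0, -3], [0, 0, 0]],
    [1, [0, 0, -1], [0, 0, 0]],
    [1, [-3, 0, 0], [0, 0, 0]],
    [1, [-3, 0, 0], [0, 0, 0]],
    [1, [0, 0, 0], [0, 0, 0]]
  ]
}}

```text
time_s: 10.83
tool_pos: [0.4296, 0.1887, 0.2013]
tool_rot: [-179.9, -0.0, 15.1]
force: [0.2, -0.1, -1.2]
grip_width: 0.0861
```

```bash
python3 - <<'E'
from h import *
o=env.get_obs(); print(o["tool_pos"],o["tool_rot"],o["force"],o["time_s"])
w=wcam(env.read_camera("wrist"),o); p=proj(w,[.490,.204,.052])[0].astype(int); print(p)
x,y=np.clip(p-[60,50],0,None); a=cv2.resize(w["image"][y:y+100,x:x+120],(600,500),interpolation=cv2.INTER_CUBIC); cv2.imwrite("pics/end.png",a)
E
```

```text
[0.42956169 0.18867266 0.20127895] [-1.79928416e+02 -6.72332661e-04  1.50744719e+01] [ 0.16442758 -0.0843486  -1.20037945] 10.8333
[318 162]
```

View pics/end.png

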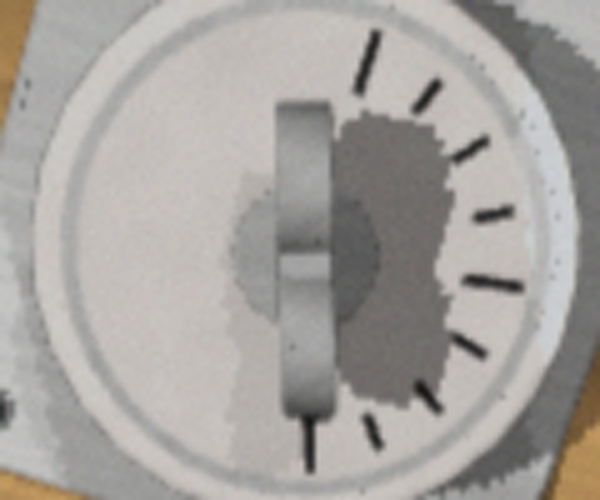

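The blade and pointer now lie on the last tick at crop (310,445), which is the stop. The arm is clear, so I'm handing in.

```bash
python3 -c "
from cell import env
print(env.sign_off()); print(env.get_obs()['time_s'])"
```

```text
the job is handed in; nothing more can be done
None
the job is handed in; nothing more can be done
```

I wound the round white timer's key clockwise to its stop and handed the job in at about 11 s on the robot's clock. It took two partial turns of about 73° and 80°; between them I let go, recentred and grasped again at the same angle.

- **At the stop:** the wrist torque rose from 0.19 to 0.73 N m at the tool angle I had predicted, within about 2°. The last wrist picture shows the blade on the last tick.
- **Released:** the jaw is fully open and the tool is 0.20 m above the bench. The residual force is about 1 N, so the gripper was touching nothing.
- **Square timer:** I did not take a last picture of its knob. The arm only crossed near it, about 12 cm above the knob's top on the way to the round timer, with no contact force in the readings.
- **Drift:** the tool wandered by up to about 8 mm while the fingers closed. My correction pressed the tips on the key's collar with about 20 N, below the 40 N limit, before I eased up.

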